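Index the lock-cylinder slide to the stamping station

ROBOT

A 6-joint arm with a two-finger parallel gripper is mounted at the origin on a cart in front of the work surface, level with it; the furniture and walls round the work are solid. World frame = base frame: x ahead of the robot, y to its left, z up, the work surface at z = 0. Lengths are in m, angles in rad, forces in N, time in s.
With the tool pointing down it reaches from about 0.375 to 0.9 m from the base axis. Payload 3.1 kg.
Tool frame: the origin (TCP) lies at the very end of the fingers, on their centre line; the grasp point (between the pads) lies 19 mm behind it; z points along the fingers, y is the direction in which the jaws open and shut (so a half turn about z gives the same grasp; the last joint's range is limited). The gripper opens to 87 mm and grips with 3 to 60 N. Pads are 19 mm wide; open, the fingers measure 117 mm over their backs; the gripper's body (75 mm by 190 mm) begins 51 mm behind the grasp point.
Start: joints at [-1.355, 0.527, 1.433, -0, 1.181, -0.178], TCP at [0.24, -0.577, 0.223] pointing down, gripper open.
Joint ranges: [-3.08, 3.08], [-0.75, 2.2], [0.22, 2.44], [-1.43, 4.57], [0, 2.65], [-2.85, 2.85]. Speed limits (rad/s): [2.79, 2.79, 3.14, 3.14, 3.14, 3.14].

INTERFACE

Orientations are given as a unit quaternion [x, y, z, w].
In Python, from rig import robot gives the robot as it stands.
- The arm moves only by the tool arm_command, never from a script. Its argument "targets" is a list of rows, each a list of 5 numbers: the shift along the tool's x, y, z in cm, then the turn about the tool's z in rad, then the finger opening in cm, from 0 to 8.7. In form: [[dx, dy, dz, spin, hand], ...]. A call has 1 to 5 rows; each row is the pose to reach, as a shift and turn from the pose commanded when the call began, along the tool's axes at that moment; what a row does not reach only later rows make up. A row lasts 1/8 s, in which the tool goes at most 62.5 mm and 10.7 degrees, less where a joint would pass 70% of its speed; a pose out of reach is approached as far as the arm can. A call with a gripper value outside its range is refused whole. The fingers move at their own pace and stop on an object; "newtons" is the grip in N (left out, the last holds). Time passes only in rows, so rows that repeat a pose let the fingers close. It gives the time, the measured TCP pose, the force and the opening at its end, in the units of the state.
- robot.get_obs(): the state, without advancing time (a new reading comes with each control period).
- robot.camera(name): name is "scene" or "side" or "wrist"; returns (picture, depth): 420x560x3 uint8, red, green, blue; 420x560 float32, m along the optical axis (not along the pixel's ray), 0 where there is no reading.
- robot.camera_model(name): a dict with "mtx" (3x3 intrinsics, pixels), "extrinsics" (4x4, takes a point from world to camera coordinates). Camera axes: x right, y up, looking along -z (the intrinsics and any distortion apply to the point x, -y, -z); pixel columns grow to the right and rows downward; lengths in m; the calibration is good to about 2 mm. A picture is of the moment at which its call begins: read the wrist's pose just before it. camera_model takes no time and is no camera call; for the wrist camera it gives the pose at the moment of the call.
- robot.hand_in(): hands the job in, once; it reports no verdict.
The state is a dict: "time": time; "q": joint angles; "joint_velocities": joint speeds; "joint_torque": joint torques, N m; "position": TCP position; "tool_rot": TCP orientation; "ft_force": force on the tool from outside, world axes, zero at the start; "moment": the same for the moment, N m; "grip_width": finger opening in m.
Only numpy, scipy, OpenCV 4.12 (cv2) and the standard library are available. Lean on these libraries where they do the work, as an engineer would, in place of code of your own. Each camera call takes 0.05 s, during which the arm holds its last target.

TASK

Move the carriage with the lock cylinder from its middle hole to the stamping station, the one with the tall post and overhanging punch: pull up the spring plunger's knob, slide the carriage along, and let the locking pin snap fully home in that station's hole, then let go of everything. The exact place of the hole has to be felt for with the pin riding on the strip, and the pin must not be forced sideways; keep the lock cylinder upright in its nest and leave the other things on the bench alone.

Things in the scene. Friction and masses are not known exactly. Their poses are not given: they have to be found in the camera images.
- index_base: grey base plate of the indexing slide, 118 x 226 x 12 mm, fixed on the bench, with two steel rods along its own y axis (the rail) for the carriage. Origin on the bench under the middle hole's line; y along the rail, roughly towards the robot; x across it, roughly to the robot's left; z up. The locking pin travels along x = -30 mm on flat steel hole strips, top at z = 20 mm
- carriage (a joint): position (m) of the aluminium carriage along the base's y axis; 0 at the middle hole, where it starts; end stops at -0.075 and +0.075. Carriage deck 92 x 64 mm, top at z = 44 mm; it slides with about 3 N of friction, up to 10 N while the pin drags on the strip
- plunger (a joint): lift (m) of the spring plunger (knob and locking pin in one): 0 = pin fully home in a hole, about 0.0075 = pin tip riding on the strip between holes, 0.013 = fully pulled. The spring presses it down with 6 N at 0 and 10 N at full pull, so it snaps down by itself over a hole when the knob is free to drop
- knob_grip (a point): middle of the black plunger knob, on its axis, 86 mm above the bench with the pin home: the knob reaches from 68 to 99 mm, 21 mm in diameter here, with a 26 mm lip round its top 9 mm. It stands on the robot's right of the carriage, above the pin, 52 mm from the lock cylinder; below it is a 17 mm sleeve, top at 63 mm. It moves with carriage and plunger
- locking_pin: the 6 mm locking pin with round end under the knob, out of sight below the deck; origin at its tip, z up. It touches nothing but the hole strips. Holes are 8 mm long along the rail; a force over 25 N on the pin counts as forcing it
- nest (a point): floor of the nest in the carriage deck that holds the lock cylinder, 44 mm above the bench, 52 mm from the knob's axis, square to the rail
- cylinder_mid (a point): middle (20 mm up) of the loose brass lock cylinder, 43 x 24 x 40 mm, 70 g, that stands with its keel in the nest, 64 mm above the bench, its barrel along the rail
- punch_tip (a point): lower end of the punch on the stamping post (tall, 119 mm, arm over the nest's line); tip 97 mm up, the cylinder passes below. Station 50-60 mm from the middle hole, on either side. Its strip is set for the spot to be stamped: with the pin home the nest's centre stands 4 to 8 mm along the rail to one side or the other of this point; which side and how far is not known
- stub_top (a point): top of the low post of the other, unused station (55 mm high, no arm), beside the rail on the other side of the middle; it has a hole of its own in which the carriage must not be left
- face_plate: brass trim plate, 80 x 36 x 9 mm, loose bystander; origin at its underside
- spare_cylinder: lock cylinder 43 x 24 x 40 mm standing on the bench, loose bystander; origin at its underside
- pliers: pliers with red grips, 173 x 53 x 13 mm, loose bystander; origin at its underside
- padlock: steel padlock, 77 x 50 x 21 mm, lying flat, loose bystander; origin at its underside

How it is judged:
On the way, in this order (a step that is already met when the one before it is completed fails the run):
1. the pin is pulled out of the middle hole (value of joint plunger above 0.0065 m), for 0.1 s.
2. the carriage has left the middle hole with the pin out (value of joint plunger above 0.005 m and (value of joint carriage above 0.012 m or value of joint carriage below -0.012 m)), for 0.1 s.
At the end, for the whole second after the job is handed in: the carriage stands still at the stamping station (nest within 11 mm of below the punch), the locking pin fully home (plunger within 2 mm of its lowest position), and the lock cylinder upright (within 0.15 rad) in its nest (its middle within 28 mm of the nest floor) (value of joint plunger below 0.002 m and horizontal distance between nest and punch_tip below 0.011 m and velocity of joint carriage between -0.005 and 0.005 m/s and distance between cylinder_mid and nest below 0.028 m and angle between cylinder_mid's own z axis and vertical below 0.15 rad); the robot touches nothing.
It fails at once if the locking pin is forced: over 25 N between pin and hole strip (contact force between locking_pin and anything else above 25 N).
It fails at once if the lock cylinder is tipped out of its nest (angle between cylinder_mid's own z axis and vertical above 0.5 rad).
It fails at once if a bystander is pushed more than 20 mm (distance of any of face_plate, spare_cylinder, pliers, padlock from where it was at the start of the episode above 0.02 m).
It also fails if it takes over 42 s, if anything falls off the work surface, if the arm or the gripper's body presses on something with over 40 N, if the wrist force passes 120 N, or if a joint passes its speed limit or range.

## Working session

There is one attempt and no reset: what is moved stays moved. The work goes in short steps, Python scripts to look and compute and a tool call to move; the robot and the scene stay as the last step left them, time stands still between calls to the robot, and variables do not carry over. Pictures are saved under pics/ and viewed, and the job is handed in when it is done.

Besides the shell and the picture viewer there is one more tool, called as name(argument=value, ...), one argument or row to a line, values as JSON. arm_command: Moves the arm, as the interface text tells. Its arguments: {"type":"object","properties":{"targets":{"type":"array","items":{"type":"array","items":{"type":"number"}}},"newtons":{"type":"number"}},"required":["targets"]}

```bash
ls; mkdir -p pics; python3 - <<'E'
from rig import robot
import cv2,numpy as np
print(robot.get_obs())
for n in ["scene","side"]:
    p,d=robot.camera(n); m=robot.camera_model(n)
    cv2.imwrite(f"pics/{n}0.png",p[:,:,::-1]); np.savez(f"pics/{n}0.npz",p=p,d=d,K=m["mtx"],E=m["extrinsics"])
    print(m)
E
```

```text
pics
{'time': 0.0, 'q': array([-1.35446890e+00,  5.28456711e-01,  1.43393306e+00,  1.45575912e-05,
        1.18136996e+00, -1.78469525e-01]), 'joint_velocities': array([ 0.00031106,  0.00112285, -0.00205757, -0.00144155,  0.0011354 ,
       -0.00018945]), 'joint_torque': array([ 3.36893218e-04, -4.40044498e+01, -1.76589775e+01,  6.32844935e-02,
        5.82373235e-02, -1.84133373e-04]), 'position': array([ 0.24027486, -0.57616535,  0.22156766]), 'tool_rot': array([ 9.80580071e-01,  1.96116163e-01, -1.37793796e-05, -1.08346982e-03]), 'ft_force': array([-0.36517746,  0.65954747, -1.01162248]), 'moment': array([0.04851972, 0.03881552, 0.02305886]), 'grip_width': 0.08718238827776621}
{'mtx': array([[459.14924511,   0.        , 273.36668486],
       [  0.        , 459.14924511, 209.72581104],
       [  0.        ,   0.        ,   1.        ]]), 'extrinsics': array([[-0.77085709, -0.63700403, -0.00228394,  0.28954596],
       [ 0.24979725, -0.30558127,  0.91881523, -0.28938727],
       [-0.58598693,  0.70770471,  0.39468134, -0.70567517],
       [ 0.        ,  0.        ,  0.        ,  1.        ]])}
{'mtx': array([[451.80212542,   0.        , 275.95221167],
       [  0.        , 451.80212542, 204.5101924 ],
       [  0.        ,   0.        ,   1.        ]]), 'extrinsics': array([[ 0.9984832 , -0.0534639 ,  0.01314971, -0.51817355],
       [ 0.02539771,  0.65917385,  0.75156157,  0.04226809],
       [-0.04884935, -0.75008763,  0.65953187, -1.43792056],
       [ 0.        ,  0.        ,  0.        ,  1.        ]])}
```

View pics/scene0.png

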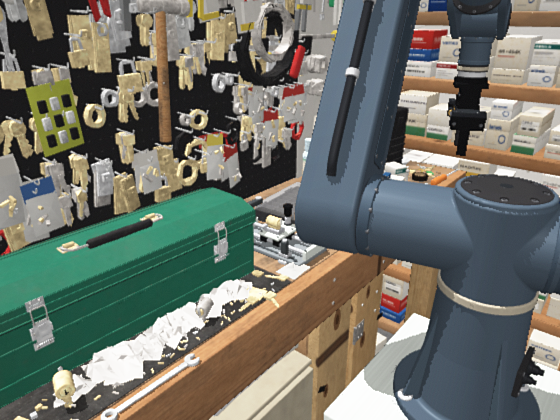

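View pics/side0.png

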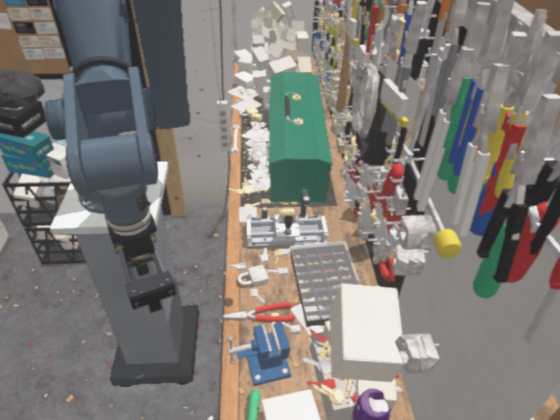

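```bash
cat > h.py <<'E'
import numpy as np,cv2
def load(n):
    z=np.load(f"pics/{n}.npz"); return z["p"],z["d"],z["K"],z["E"]
def world(d,K,E,us,vs,depth=None):
    z=d[vs,us] if depth is None else depth
    pc=np.stack([(us-K[0,2])*z/K[0,0],-(vs-K[1,2])*z/K[1,1],-z],-1)
    return (pc-E[:3,3])@E[:3,:3]
def proj(K,E,P):
    pc=np.asarray(P)@E[:3,:3].T+E[:3,3]
    return np.stack([K[0,2]+K[0,0]*pc[...,0]/-pc[...,2],K[1,2]+K[1,1]*-pc[...,1]/-pc[...,2]],-1)
def ray_z(K,E,u,v,zw):
    d=np.array([(u-K[0,2])/K[0,0],-(v-K[1,2])/K[1,1],-1.])@E[:3,:3]; c=-E[:3,:3].T@E[:3,3]
    return c+d*(zw-c[2])/d[2]
def snap(robot,n,tag):
    m=robot.camera_model(n); p,d=robot.camera(n)
    cv2.imwrite(f"pics/{tag}.png",p[:,:,::-1]); np.savez(f"pics/{tag}.npz",p=p,d=d,K=m["mtx"],E=m["extrinsics"])
E
python3 - <<'E'
from h import *
p,d,K,E=load("side0")
c=p[170:270,230:350]; cv2.imwrite("pics/c1.png",cv2.resize(c,None,fx=6,fy=6,interpolation=cv2.INTER_CUBIC)[:,:,::-1])
p2,d2,K2,E2=load("scene0")
c=p2[190:290,240:340]; cv2.imwrite("pics/c2.png",cv2.resize(c,None,fx=6,fy=6,interpolation=cv2.INTER_CUBIC)[:,:,::-1])
for u,v in [(288,222),(305,198),(275,222),(248,235),(328,228),(252,275),(260,255)]:
    print(u,v,world(d,K,E,np.array(u),np.array(v)).round(4))
E
```

```text
288 222 [ 0.5361 -0.2606  0.0919]
305 198 [ 0.5863 -0.199   0.1222]
275 222 [ 0.5045 -0.2093  0.0446]
248 235 [ 0.4278 -0.2502  0.0368]
328 228 [ 6.615e-01 -1.939e-01 -2.000e-04]
252 275 [ 0.4367 -0.3778  0.0189]
260 255 [ 0.4593 -0.2971  0.0053]
```

View pics/c1.png

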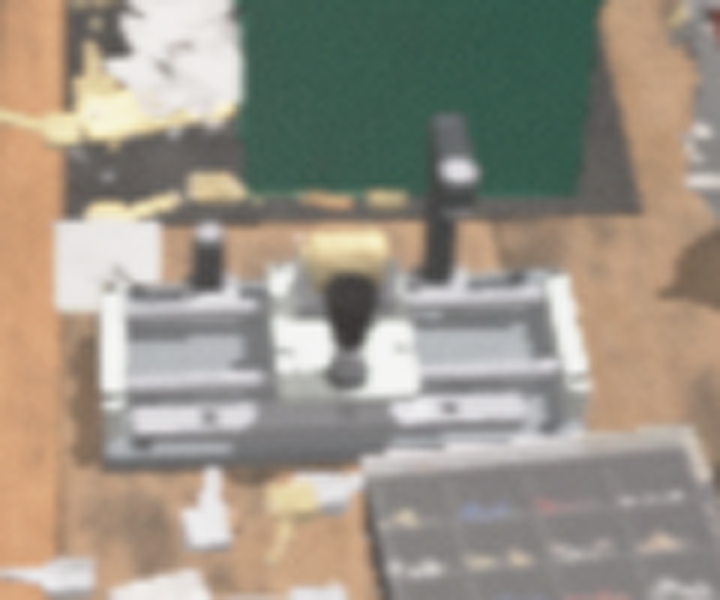

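View pics/c2.png

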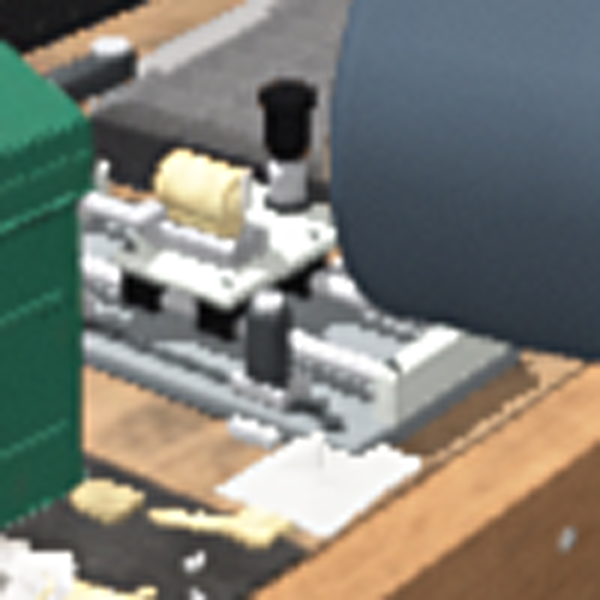

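```bash
python3 - <<'E'
from h import *
from rig import robot
p,d,K,E=load("side0")
vs,us=np.mgrid[60:260,225:350]; W=world(d,K,E,us,vs); W[d[vs,us]==0]=np.nan
# toolbox max height
g=p[vs,us].astype(int); green=(g[...,1]>g[...,0]+30)&(g[...,1]>g[...,2]+10)
print("toolbox",np.nanpercentile(W[green],[0.5,50,99.5],axis=0).round(3))
dark=(g.max(-1)<60)
m=dark&(abs(W[...,0]-.536)<.03)&(W[...,2]>.06)&(W[...,2]<.11)&(W[...,1]<-.22)
print("knob",m.sum(),np.nanmean(W[m],0),np.nanpercentile(W[m],[1,99],axis=0))
for z in (.095,.098): 
  mm=m&(W[...,2]>z); print(z,mm.sum(),np.nanmean(W[mm],0))
# base outline: crop corner pixels -> z plane
def c(x,y): return 230+x/6-.4,170+y/6-.4
for nm,(x,y),z in [("baseFL",(103,462),.012),("baseFR",(583,432),.012),("holeL",(208,416),.02),("holeR",(450,408),.02),("punchtop",(458,170),.119),("stub",(208,232),.055),("knobtop",(352,283),.099),("stripL0",(133,420),.02),("stripR1",(540,405),.02)]:
    print(nm,ray_z(K,E,*c(x,y),z).round(4))
w=robot.camera_model("wrist"); o=robot.get_obs()
Ew=w["extrinsics"]; print("wristcam c",-Ew[:3,:3].T@Ew[:3,3],"look",-Ew[2,:3],w["mtx"][0],"right",Ew[0,:3])
E
```

```text
toolbox [[ 0.498 -0.088  0.014]
 [ 0.592  0.026  0.166]
 [ 0.69   0.473  0.176]]
knob 5 [ 0.5363141  -0.26010506  0.08485389] [[ 0.53356939 -0.2618797   0.08199179]
 [ 0.53907009 -0.25765039  0.08809235]]
0.095 0 [nan nan nan]
0.098 0 [nan nan nan]
baseFL [ 0.4236 -0.2705  0.012 ]
baseFR [ 0.6475 -0.2605  0.012 ]
holeL [ 0.4726 -0.2507  0.02  ]
holeR [ 0.5857 -0.2501  0.02  ]
punchtop [ 0.5895 -0.1951  0.119 ]
stub [ 0.4758 -0.1616  0.055 ]
knobtop [ 0.5375 -0.2476  0.099 ]
stripL0 [ 0.4378 -0.2519  0.02  ]
stripR1 [ 0.628  -0.2499  0.02  ]
wristcam c [ 0.30803547 -0.5490745   0.38292061] look [-0.24940008 -0.102819   -0.96292671] [294.45073607   0.         276.3502245 ] right [ 0.38440312 -0.92316481 -0.00098791]<stdin>:12: RuntimeWarning: Mean of empty slice
```

arm_command(
  targets=[
    [40, -18.7, 0, -1.18, 6],
    [40, -18.7, 0, -1.18, 6],
    [40, -18.7, 0, -1.18, 6],
    [40, -18.7, 0, -1.18, 6],
    [40, -18.7, 0, -1.18, 6],
  ],
)

```text
time: 0.72
position: [0.4518, -0.3441, 0.2223]
tool_rot: [0.784, 0.62, 0.0, -0.0]
ft_force: [-0.1, -1.0, 0.3]
grip_width: 0.0605
```

arm_command(
  targets=[
    [10.5, 5.5, 0, -0.22, 6],
    [10.5, 5.5, 0, -0.22, 6],
    [10.5, 5.5, 0, -0.22, 6],
    [10.5, 5.5, 0, -0.22, 6],
  ],
)

```text
time: 1.23
position: [0.5287, -0.2567, 0.2221]
tool_rot: [0.713, 0.701, -0.0, -0.0]
ft_force: [-0.1, -0.4, -0.9]
grip_width: 0.0601
```

```bash
python3 - <<'E'
from h import *
from rig import robot
o=robot.get_obs(); print(o["position"],o["tool_rot"],o["q"],o["ft_force"])
snap(robot,"wrist","w1")
p=load("w1")[0]; cv2.imwrite("pics/w1b.png",cv2.resize(p,(800,600))[:,:,::-1])
E
```

```text
[ 0.52871074 -0.25670904  0.22213714] [ 7.13368389e-01  7.00788999e-01 -3.90772911e-04 -4.09614438e-04] [-6.41669312e-01  4.77996385e-01  1.52831034e+00 -7.14309430e-04
  1.13621455e+00 -6.23578083e-01] [-0.10570068 -0.35173334 -0.92707595]
```

View pics/w1b.png

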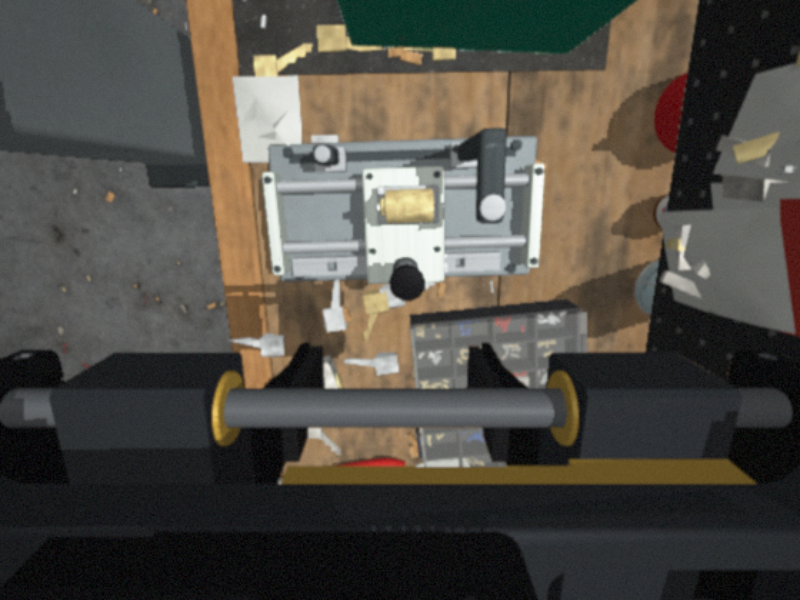

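```bash
python3 - <<'E'
from h import *
p,d,K,E=load("w1")
c=p[85:225,180:390]; cv2.imwrite("pics/w1c.png",cv2.resize(c,None,fx=3.8,fy=3.8,interpolation=cv2.INTER_CUBIC)[:,:,::-1])
E
```

```text
(no output)
```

View pics/w1c.png

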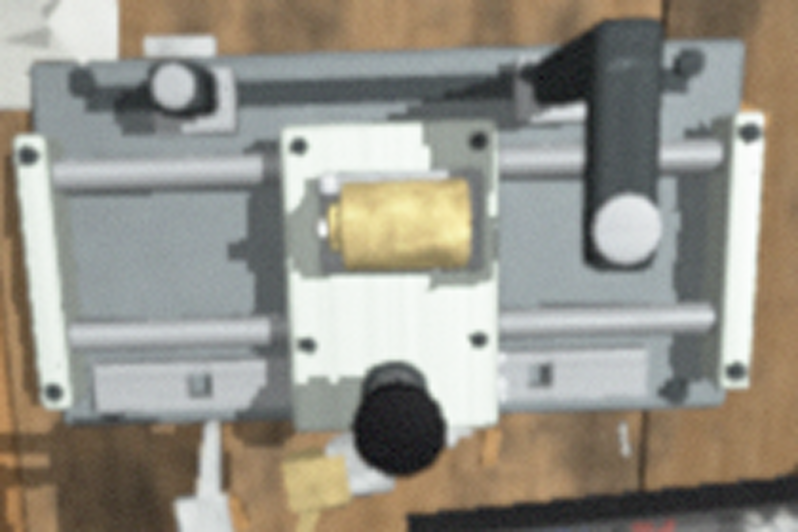

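```bash
python3 - <<'E'
from h import *
p,d,K,E=load("w1")
def c(x,y): return 180+(x+.5)/3.8-.5,85+(y+.5)/3.8-.5
for nm,(x,y),z in [("knobtop",(400,432),.099),("holeL",(200,385),.02),("holeR",(540,376),.02),("punch",(627,228),.119),("stub",(175,86),.055),
  ("rodL1",(60,175),None),("rodR1",(715,152),None),("rodL2",(75,335),None),("rodR2",(712,315),None),("stripL",(95,410),.02),("stripR",(648,400),.02),
  ("dFL",(298,146),.044),("dFR",(478,140),.044),("dNL",(306,345),.044),("dNR",(479,340),.044),("cyl",(400,222),None),
  ("eTL",(28,155),None),("eTR",(750,132),None),("eBL",(54,392),None),("eBR",(736,371),None),("arm",(622,150),None)]:
    u,v=c(x,y); ui,vi=int(round(u)),int(round(v)); w=world(d,K,E,np.array(ui),np.array(vi))
    print(nm,"depth",w.round(4), "" if z is None else ray_z(K,E,u,v,z).round(4))
vs,us=np.mgrid[85:225,180:390]; W=world(d,K,E,us,vs); g=p[vs,us].astype(int)
m=(g.max(-1)<70)&(W[...,2]>.092)&(W[...,2]<.106)&(W[...,1]<-.22)
print(m.sum(),W[m].mean(0),(W[m].min(0)+W[m].max(0))/2,W[m].min(0),W[m].max(0))
# toolbox
gr=(p[...,1].astype(int)>p[...,0].astype(int)+25); vv,uu=np.nonzero(gr); Wt=world(d,K,E,uu,vv); k=Wt[:,0]<.7; print("toolbox",np.percentile(Wt[k],[1,50,99],axis=0).round(3))
E
```

```text
knobtop depth [ 0.5369 -0.2506  0.0978] [ 0.5367 -0.2506  0.099 ]
holeL depth [ 0.471  -0.2541  0.0098] [ 0.4729 -0.2521  0.02  ]
holeR depth [ 0.5863 -0.2531  0.0121] [ 0.5848 -0.2511  0.02  ]
punch depth [ 0.5888 -0.1987  0.1217] [ 0.5891 -0.1986  0.119 ]
stub depth [ 0.4765 -0.161   0.0535] [ 0.4764 -0.1614  0.055 ]
rodL1 depth [ 0.4349 -0.185   0.0293] 
rodR1 depth [ 0.6353 -0.1819  0.0286] 
rodL2 depth [ 0.4346 -0.2342  0.0269] 
rodR2 depth [ 0.6375 -0.2316  0.0282] 
stripL depth [ 0.4361 -0.2621  0.0124] [ 0.4376 -0.2599  0.02  ]
stripR depth [ 0.6228 -0.2618  0.0108] [ 0.6207 -0.2598  0.02  ]
dFL depth [ 0.5092 -0.1777  0.0441] [ 0.5093 -0.1777  0.044 ]
dFR depth [ 0.561  -0.1765  0.0451] [ 0.5616 -0.177   0.044 ]
dNL depth [ 0.5096 -0.2352  0.0449] [ 0.5097 -0.2358  0.044 ]
dNR depth [ 0.5627 -0.235   0.0447] [ 0.5624 -0.2352  0.044 ]
cyl depth [ 0.5378 -0.198   0.081 ] 
eTL depth [ 0.4281 -0.1782  0.0355] 
eTR depth [ 0.6429 -0.1756  0.0357] 
eBL depth [ 0.4291 -0.251   0.035 ] 
eBR depth [ 0.6435 -0.2474  0.0357] 
arm depth [ 0.587  -0.1812  0.1186] 
444 [ 0.53641367 -0.250288    0.09745458] [ 0.53639215 -0.25053237  0.09692205] [ 0.52491409 -0.26219708  0.09349832] [ 0.5478702  -0.23886766  0.10034578]
toolbox [[ 0.499 -0.086  0.008]
 [ 0.589 -0.081  0.063]
 [ 0.667 -0.076  0.103]]
```

arm_command(
  targets=[
    [0.6, 0.8, 3, -0.03, 6],
    [0.6, 0.8, 6, -0.03, 6],
    [0.6, 0.8, 8, -0.03, 6],
    [0.6, 0.8, 8, -0.03, 6],
    [0.6, 0.8, 8, -0.03, 6],
  ],
)

```text
time: 1.9
position: [0.5371, -0.2523, 0.1433]
tool_rot: [0.704, 0.711, 0.0, 0.001]
ft_force: [-0.0, 0.0, 0.2]
grip_width: 0.0602
```

arm_command(
  targets=[
    [0.2, -0.05, 3, 0, 6],
    [0.2, -0.05, 6, 0, 6],
    [0.2, -0.05, 8.3, 0, 5],
    [0.2, -0.05, 8.3, 0, 5],
    [0.2, -0.05, 8.3, 0, 5],
  ],
)

```text
time: 2.52
position: [0.5376, -0.2499, 0.061]
tool_rot: [0.703, 0.711, 0.0, 0.001]
ft_force: [0.7, -0.9, 0.1]
grip_width: 0.0505
```

```bash
python3 - <<'E'
from h import *
from rig import robot
o=robot.get_obs(); print(o["position"],o["tool_rot"],o["ft_force"])
snap(robot,"wrist","w2")
p=load("w2")[0]; cv2.imwrite("pics/w2b.png",cv2.resize(p,(800,600))[:,:,::-1])
E
```

```text
[ 0.53759295 -0.24986161  0.06103295] [7.03136166e-01 7.11053831e-01 2.15147922e-04 1.39100095e-03] [ 0.73645918 -0.93386947  0.12297974]
```

View pics/w2b.png

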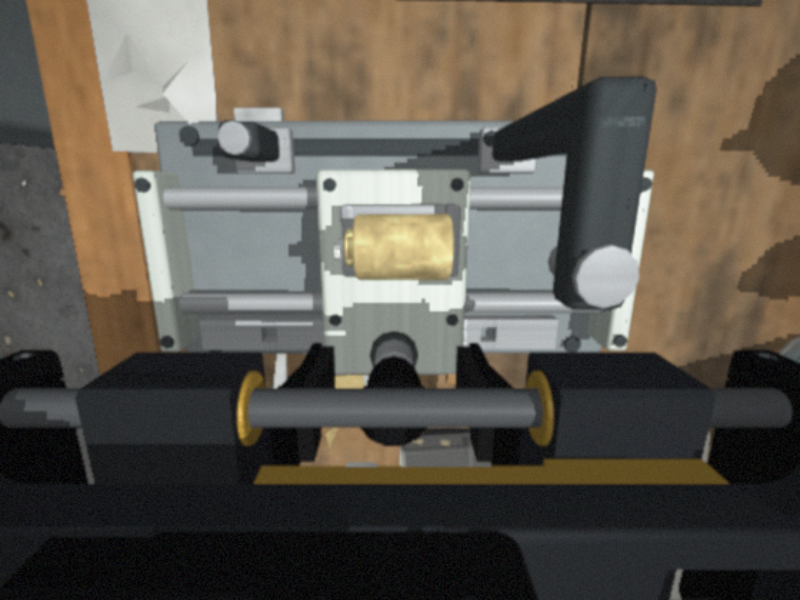

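arm_command(
  targets=[
    [0, 0, 0, 0, 3],
    [0, 0, 0, 0, 2.4],
    [0, 0, 0, 0, 1.8],
    [0, 0, 0, 0, 1.8],
    [0, 0, 0, 0, 1.8],
  ],
  newtons=8,
)

```text
time: 3.2
position: [0.5369, -0.249, 0.0597]
tool_rot: [0.703, 0.711, 0.0, 0.0]
ft_force: [0.5, 0.5, 1.8]
grip_width: 0.0242
```

arm_command(
  targets=[
    [0, 0, 0, 0, 1.8],
    [0, 0, 0, 0, 1.8],
    [0, 0, 0, 0, 1.8],
  ],
  newtons=20,
)

```text
time: 3.58
position: [0.5369, -0.2491, 0.0597]
tool_rot: [0.703, 0.711, 0.0, 0.0]
ft_force: [0.5, 1.6, 2.6]
grip_width: 0.0241
```

arm_command(
  targets=[
    [0, 0, -0.2, 0, 1.8],
    [0, 0, -0.4, 0, 1.8],
    [0, 0, -0.6, 0, 1.8],
    [0, 0, -0.8, 0, 1.8],
    [0, 0, -0.8, 0, 1.8],
  ],
  newtons=30,
)

```text
time: 4.2
position: [0.5365, -0.2489, 0.0674]
tool_rot: [0.703, 0.711, -0.0, -0.0]
ft_force: [3.2, -1.2, -9.4]
grip_width: 0.0231
```

```bash
python3 - <<'E'
from h import *
from rig import robot
o=robot.get_obs(); print(o["position"],o["tool_rot"],o["ft_force"],o["grip_width"])
snap(robot,"side","s1");snap(robot,"wrist","w3")
p=load("w3")[0]; cv2.imwrite("pics/w3b.png",cv2.resize(p,(800,600))[:,:,::-1])
p=load("s1")[0];c=p[190:260,240:340]; cv2.imwrite("pics/s1b.png",cv2.resize(c,None,fx=7,fy=7,interpolation=cv2.INTER_CUBIC)[:,:,::-1])
E
```

```text
[ 0.53646364 -0.24892492  0.06740374] [ 7.03040697e-01  7.11149583e-01 -8.15471609e-05 -2.05602539e-04] [ 3.24242772 -1.22484781 -9.3625142 ] 0.02313318473810249
```

View pics/w3b.png

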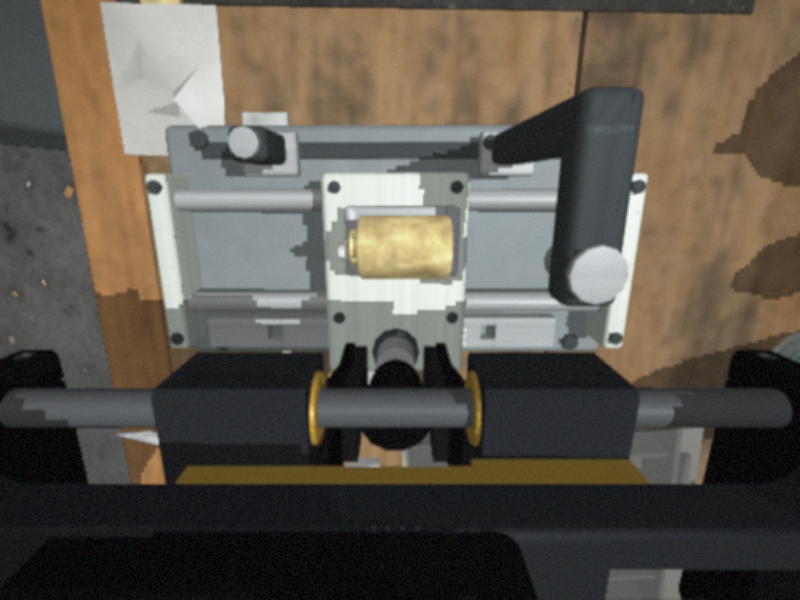

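View pics/s1b.png

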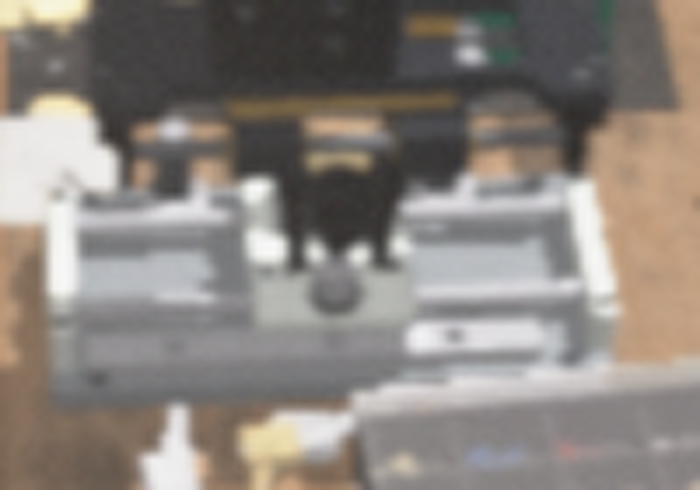

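arm_command(
  targets=[
    [0, 0, -0.15, 0, 1.8],
    [0, 0, -0.3, 0, 1.8],
    [0, 0, -0.3, 0, 1.8],
  ],
  newtons=35,
)

```text
time: 4.68
position: [0.5365, -0.2489, 0.0706]
tool_rot: [0.703, 0.711, -0.0, -0.0]
ft_force: [1.7, -1.2, -9.7]
grip_width: 0.0229
```

```bash
python3 - <<'E'
from h import *
from rig import robot
o=robot.get_obs(); print(o["position"],o["tool_rot"],o["ft_force"],o["grip_width"])
snap(robot,"wrist","w4")
p,d,K,E=load("w4")
# knob bottom vs sleeve region
c=p[215:330,230:330]; cv2.imwrite("pics/w4b.png",cv2.resize(c,None,fx=5,fy=5,interpolation=cv2.INTER_CUBIC)[:,:,::-1])
E
```

```text
[ 0.53647401 -0.24888442  0.07058617] [ 7.03008624e-01  7.11181297e-01 -6.98911001e-05 -1.78260908e-04] [ 1.69009527 -1.20327413 -9.67165671] 0.02285839217270869
```

View pics/w4b.png

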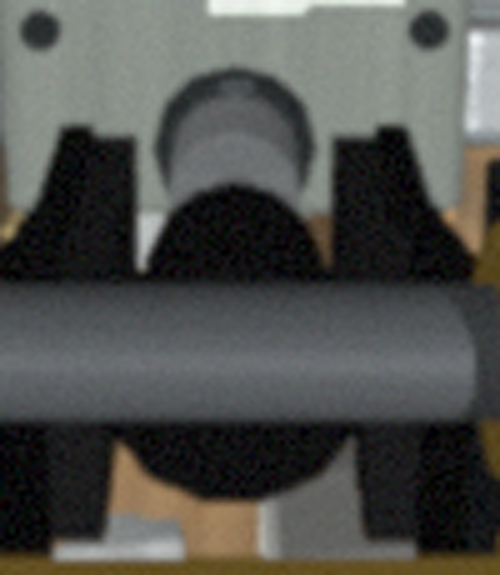

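arm_command(
  targets=[
    [0, 0.4, 0, 0, 1.8],
    [0, 1.2, 0, 0, 1.8],
    [0, 2.0, 0, 0, 1.8],
    [0, 2.8, 0, 0, 1.8],
    [0, 2.8, 0, 0, 1.8],
  ],
)

```text
time: 5.35
position: [0.5656, -0.2485, 0.0704]
tool_rot: [0.703, 0.711, 0.0, 0.0]
ft_force: [0.0, -2.0, -9.6]
grip_width: 0.0234
```

```bash
python3 - <<'E'
from h import *
from rig import robot
o=robot.get_obs(); print(o["position"],o["tool_rot"],o["ft_force"],o["grip_width"])
snap(robot,"wrist","w5")
p,d,K,E=load("w5"); cv2.imwrite("pics/w5b.png",cv2.resize(p,(800,600))[:,:,::-1])
E
```

```text
[ 0.56557957 -0.2484782   0.07037093] [7.02945055e-01 7.11243971e-01 3.57117507e-04 3.68617871e-04] [ 0.03597303 -1.99511379 -9.639289  ] 0.023366047774414984
```

View pics/w5b.png

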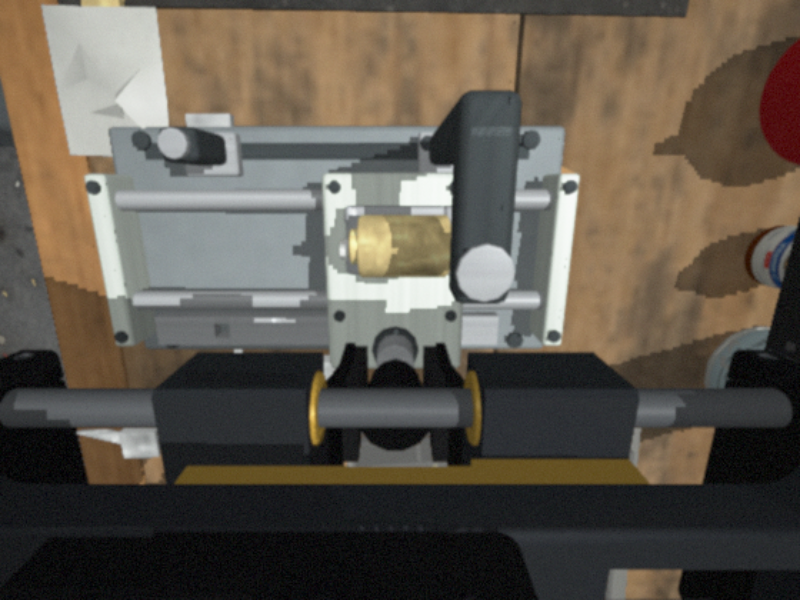

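arm_command(
  targets=[
    [0, 0.5, 0, 0, 1.8],
    [0, 1.0, 0, 0, 1.8],
    [0, 1.4, 0, 0, 1.8],
    [0, 1.4, 0.1, 0, 1.8],
    [0, 1.4, 0.2, 0, 1.8],
  ],
)

```text
time: 6.02
position: [0.5793, -0.2484, 0.0687]
tool_rot: [0.703, 0.711, 0.0, 0.001]
ft_force: [-0.2, -1.9, -9.8]
grip_width: 0.0233
```

arm_command(
  targets=[
    [0, 0, 0.05, 0, 1.8],
    [0, 0, 0.1, 0, 1.8],
    [0, 0, 0.1, 0, 1.8],
  ],
)

```text
time: 6.4
position: [0.5793, -0.2484, 0.0678]
tool_rot: [0.703, 0.711, 0.0, 0.001]
ft_force: [2.5, -0.2, -9.2]
grip_width: 0.023
```

arm_command(
  targets=[
    [0, 0, 0.05, 0, 1.8],
    [0, 0, 0.1, 0, 1.8],
    [0, 0, 0.1, 0, 1.8],
  ],
)

```text
time: 6.78
position: [0.5792, -0.2485, 0.0672]
tool_rot: [0.703, 0.711, 0.0, 0.001]
ft_force: [1.4, 0.9, -3.3]
grip_width: 0.0234
```

arm_command(
  targets=[
    [0, 0, 0.04, 0, 1.8],
    [0, 0, 0.04, 0, 2.4],
    [0, 0, 0.04, 0, 3.0],
    [0, 0, 0.04, 0, 3.0],
    [0, 0, 0.04, 0, 3.0],
  ],
)

```text
time: 7.4
position: [0.5786, -0.2488, 0.0662]
tool_rot: [0.703, 0.711, -0.0, 0.0]
ft_force: [0.4, 0.9, -0.4]
grip_width: 0.0294
```

```bash
python3 - <<'E'
from h import *
from rig import robot
o=robot.get_obs(); print(o["position"],o["tool_rot"],o["ft_force"],o["grip_width"])
snap(robot,"wrist","w6")
p,d,K,E=load("w6"); c=p[215:330,230:330]; cv2.imwrite("pics/w6b.png",cv2.resize(c,None,fx=5,fy=5,interpolation=cv2.INTER_CUBIC)[:,:,::-1])
E
```

```text
[ 0.57856829 -0.24879255  0.06618856] [ 7.03061257e-01  7.11129270e-01 -1.37746810e-04  1.02465948e-04] [ 0.35967704  0.8739096  -0.42429373] 0.029430015422840104
```

View pics/w6b.png

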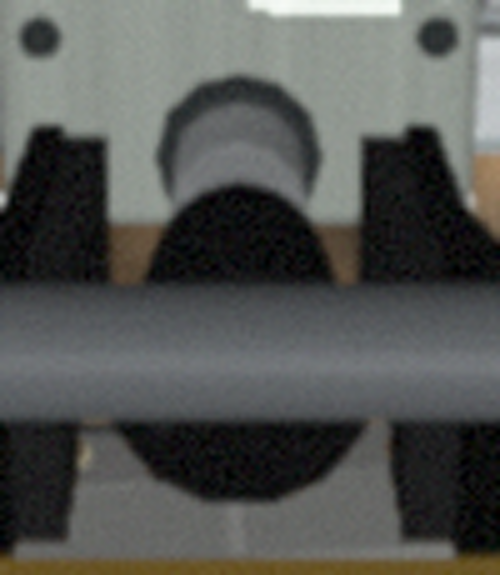

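arm_command(
  targets=[
    [0, 0.1, 0, 0, 3.0],
    [0, 0.2, 0, 0, 3.0],
    [0, 0.25, 0, 0, 3.0],
    [0, 0.3, 0, 0, 3.0],
    [0, 0.35, 0, 0, 3.0],
  ],
)

```text
time: 8.07
position: [0.5817, -0.2484, 0.0661]
tool_rot: [0.703, 0.711, -0.0, -0.0]
ft_force: [-1.4, -0.9, -0.1]
grip_width: 0.0298
```

arm_command(
  targets=[
    [0, 0.05, 0, 0, 3.0],
    [0, 0.1, 0, 0, 3.0],
    [0, 0.15, 0, 0, 3.0],
  ],
)

```text
time: 8.45
position: [0.5821, -0.2483, 0.0659]
tool_rot: [0.703, 0.711, -0.001, -0.001]
ft_force: [-6.2, -1.1, 1.8]
grip_width: 0.0302
```

arm_command(
  targets=[
    [0, 0.05, 0, 0, 3.0],
    [0, 0.1, 0, 0, 3.0],
    [0, 0.15, 0, 0, 3.0],
  ],
)

```text
time: 8.82
position: [0.5823, -0.2482, 0.0658]
tool_rot: [0.703, 0.711, -0.002, -0.003]
ft_force: [-8.2, -3.1, 3.2]
grip_width: 0.0301
```

arm_command(
  targets=[
    [0, 0.05, 0, 0, 3.0],
    [0, 0.1, 0, 0, 3.0],
  ],
)

```text
time: 9.07
position: [0.5824, -0.2481, 0.0657]
tool_rot: [0.703, 0.712, -0.002, -0.003]
ft_force: [-10.3, -2.9, 3.5]
grip_width: 0.03
```

```bash
python3 - <<'E'
from h import *
from rig import robot
o=robot.get_obs(); print(o["position"],o["tool_rot"],o["ft_force"],o["grip_width"])
snap(robot,"wrist","w7")
p,d,K,E=load("w7"); c=p[215:330,230:330]; cv2.imwrite("pics/w7b.png",cv2.resize(c,None,fx=5,fy=5,interpolation=cv2.INTER_CUBIC)[:,:,::-1])
E
```

```text
[ 0.58242176 -0.24814482  0.06572706] [ 0.70265211  0.71152191 -0.00223628 -0.00340421] [-10.27955446  -2.87935058   3.54182746] 0.029999530903546925
```

View pics/w7b.png

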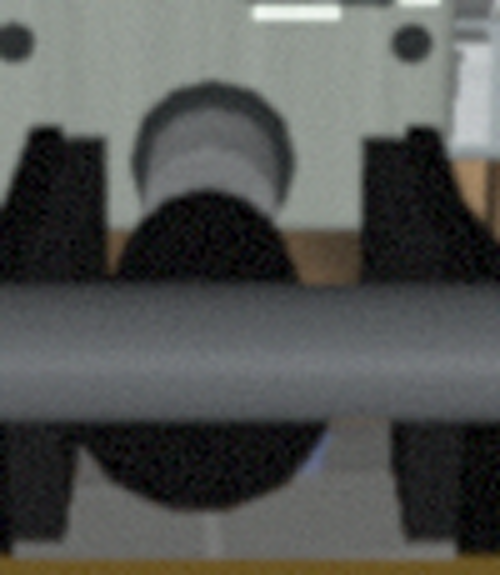

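arm_command(
  targets=[
    [0, 0.05, 0, 0, 3.0],
    [0, 0.1, 0, 0, 3.0],
  ],
)

```text
time: 9.38
position: [0.5858, -0.248, 0.0658]
tool_rot: [0.703, 0.711, -0.0, -0.001]
ft_force: [-3.1, 0.1, -0.9]
grip_width: 0.0303
```

```bash
cat > look.py <<'E'
import sys
from h import *
from rig import robot
o=robot.get_obs(); print(o["position"],o["ft_force"],o["grip_width"])
n=sys.argv[1]; snap(robot,"wrist",n)
p,d,K,E=load(n); c=p[215:330,230:330]; cv2.imwrite(f"pics/{n}b.png",cv2.resize(c,None,fx=5,fy=5,interpolation=cv2.INTER_CUBIC)[:,:,::-1])
E
python3 look.py w8
```

```text
[ 0.58584476 -0.24798709  0.06577838] [-3.09437067  0.11110903 -0.89165855] 0.030259819014286933
```

View pics/w8b.png

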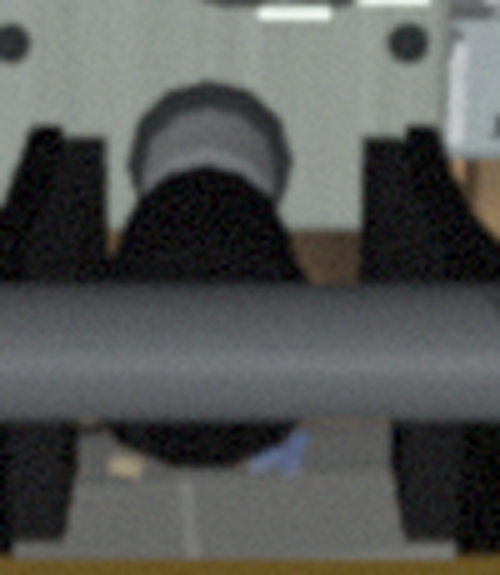

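arm_command(
  targets=[
    [0, -0.1, 0, 0, 3.0],
    [0, -0.2, 0, 0, 3.4],
    [0, -0.2, 0, 0, 4.5],
    [0, -0.2, 0, 0, 5.5],
    [0, -0.2, 0, 0, 6],
  ],
)

```text
time: 10.05
position: [0.5854, -0.2485, 0.0662]
tool_rot: [0.703, 0.711, 0.0, 0.0]
ft_force: [0.4, 0.4, -0.8]
grip_width: 0.0552
```

arm_command(
  targets=[
    [0, 0, -0.5, 0, 6],
    [0, 0, -3, 0, 6],
    [0, 0, -8, 0, 6],
    [0, 0, -13, 0, 6],
    [0, 0, -15, 0, 6],
  ],
)

```text
time: 10.68
position: [0.5867, -0.2494, 0.2204]
tool_rot: [0.703, 0.711, 0.001, 0.003]
ft_force: [0.3, 0.0, -0.4]
grip_width: 0.0596
```

arm_command(
  targets=[
    [0, -2, 0, 0, 6],
    [0, -2, 0, 0, 6],
  ],
)

```text
time: 10.92
position: [0.5643, -0.2484, 0.2168]
tool_rot: [0.703, 0.711, -0.0, -0.0]
ft_force: [-0.7, 0.6, 0.8]
grip_width: 0.0598
```

```bash
python3 - <<'E'
from h import *
from rig import robot
o=robot.get_obs(); print(o["position"],o["ft_force"],o["grip_width"],o["joint_velocities"].round(3))
snap(robot,"wrist","w9"); snap(robot,"side","s9")
p,d,K,E=load("w9"); cv2.imwrite("pics/w9b.png",cv2.resize(p[70:270,140:420],None,fx=2.8,fy=2.8,interpolation=cv2.INTER_CUBIC)[:,:,::-1])
vs,us=np.mgrid[60:270,140:420]; W=world(d,K,E,us,vs); g=p[vs,us].astype(int)
m=(g.max(-1)<70)&(W[...,2]>.088)&(W[...,2]<.115)&(abs(W[...,1]+.25)<.02)&(abs(W[...,0]-.585)<.02)
print(m.sum(),W[m].mean(0),np.percentile(W[m],[1,10,50,90,99],axis=0))
E
```

```text
[ 0.5642546  -0.24841342  0.21680364] [-0.68598091  0.61562431  0.84657876] 0.059785984340996225 [ 0.007  0.026 -0.028  0.009 -0.015  0.004]
456 [ 0.58335931 -0.24971092  0.09745955] [[ 0.57235873 -0.26126319  0.09391142]
 [ 0.57530461 -0.25808402  0.09662273]
 [ 0.58322646 -0.24967387  0.09749939]
 [ 0.59140198 -0.24118097  0.09846685]
 [ 0.5949992  -0.23852663  0.09909926]]
```

View pics/w9b.png

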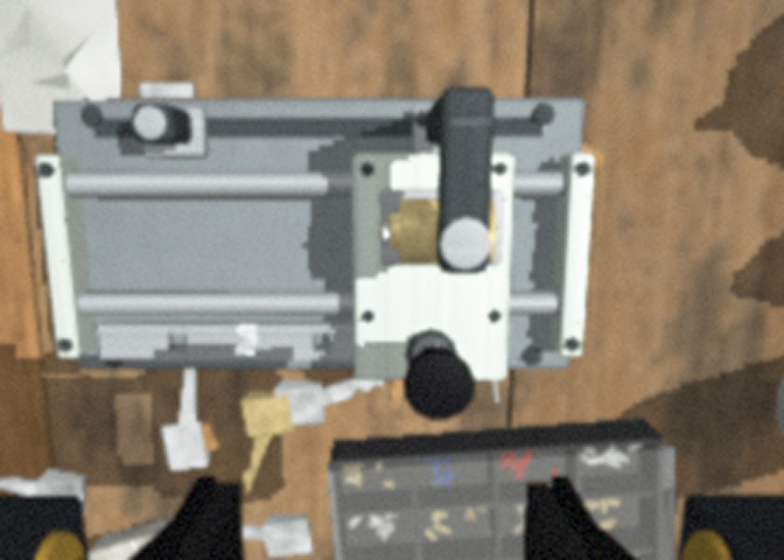

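```bash
python3 -c "
from rig import robot
print(robot.hand_in())"
```

```text
the job is handed in; nothing more can be done
None
```

The carriage is at the stamping station with the locking pin home in that station's hole. I handed the job in at about 11 s of the 42 s allowed. `hand_in` gave no verdict.

**What I did:**
- I gripped the knob by its lip, pulled it up about 11 mm, and slid the carriage about 43 mm towards the tall post.
- I lowered the pin onto the strip and opened the fingers to 30 mm so the knob could drop freely.
- I then pushed the knob along with one finger in steps of about 0.5 mm. The carriage stuck at first, broke loose at about 10 N, and the pin snapped in during that slip of 3–4 mm. That is a bit more than an ideal creep, but about 10 N was the highest side push I read.
- I took the push off, opened the fingers and backed the arm clear.

**Last checks:**
- **Pin:** the knob top measured 97.5 mm, the same as at the start with the pin home.
- **Carriage:** it had moved about 47 mm, so the nest is about 5.5 mm short of below the punch. The limit is 11 mm, and the expected offset is 4–8 mm.
- **Lock cylinder:** in the picture it lies in its nest under the punch arm and looks upright. I did not measure its tilt.
- **Contact:** the fingers are clear of everything, with wrist force near zero.
- **Bystanders:** I never moved the arm near them, but I did not measure their positions again.

The hole was first located by camera at about 48 mm, so it disagreed with the final position by about 1 mm.

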